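# Screw the washed grille back on the karaoke microphone

## Task

Put the loose grille head back on the silver microphone that stands in its charging dock: set it on the neck with one of its small ribs pointing straight to the back of the dock, away from the grey plate at its front, turn it gently backward (anticlockwise from above) under light pressure until you feel it drop a step, then turn it forward until it is fully home, and let go. Do not force the plastic thread, and leave the other things on the cabinet where they are.

Things in the scene. Friction and masses are not known exactly. Their poses are not given: they have to be found in the camera images.
- grille_mid (a point): loose grille head of the silver microphone, standing open end down on the cabinet, 56 mm tall, 80 g; point on its axis, 28 mm above its rim, z up. From the rim up: plain skirt 0-10 mm (46 mm across), eight-sided ring 10-32 mm, mesh dome 32-56 mm (41 mm across). Hollow inside, 41 mm across, up to 32 mm
- grille_ring (a point): the place to grip the grille: centre of its eight-sided anti-roll ring, on the axis 21 mm above the rim. The ring is 22 mm high and 50 mm across flats; flat faces square to this frame's x axis and every 45 degrees round from it
- grille_lug (a point): one of three thread lugs inside the grille, its underside 5 mm above the rim; lugs (4 mm wide, 2.4 mm thick) lie on the grille's x axis and 120 degrees either way. A small rib 5 mm high stands on top of the ring over each lug, seen from above. Point 16 mm off the axis along x
- shoulder (a point): flat shoulder (39 mm across) of the silver microphone's handle, on its axis, 150 mm above the cabinet, z up. The handle stands upright and fast in a black charging dock, base 110 x 100 mm. x and y are the dock's: its front, with a small grey plate, faces -x. The handle itself stands turned in the dock by up to 0.4 rad either way, which this frame does not show
- neck_top (a point): top of the bare neck, on the axis 28 mm above the shoulder; neck 28 mm across, tapered at the top, with a three-start right-hand thread 37 mm across. Sideways play of the grille on it 1.5 mm. Grille lowered with a rib (its x axis, or that turned 120 or 240 degrees) pointing along the dock's +x, to its back: lugs rest on TOP of the thread ridges, rim 8 to 12 mm above the shoulder
- thread_start (a point): point on the axis 6 mm above the shoulder: height of the rim once dropped (6 to 7 mm). Turned backward (anticlockwise from above) from rest on the ridges, the grille climbs 4 mm per rad and after 0.2 to 1.05 rad can drop a step of 6.4 mm; 0.28 rad past the drop is a hard stop. Turned forward without the drop, the lugs jam against a blunt ridge end
- thread_home (a point): point on the axis 1 mm above the shoulder: height of the rim when fully home. Turned forward (clockwise) after the drop, the grille sinks 4 mm per rad, with 1.6 mm up and down play, to a hard stop after 1.25 to 1.55 rad. The plastic thread bears about 45 N of contact force in all, pushing and twisting together (lugs 17 mm off the axis); more spoils it
- black_mic: the second microphone, black, complete with its head, lying along y; 225 mm long, 51 mm high; origin under its middle
- incense_holder: round glazed ceramic incense holder, 70 mm across, 22 mm high; origin under its centre
- steel_bowl: empty stainless bowl, 130 mm across, 50 mm high; origin under its centre
- tea_cup: white ceramic cup, 64 mm across, 50 mm high; origin under its centre
- tablet_stand: folded flat aluminium tablet stand, 136 x 100 mm, 18 mm high; origin under its centre
- remote: black remote control, 160 x 44 mm, 17 mm high; origin under its centre
- battery_box: small cardboard box, 50 x 60 mm, 50 mm high; origin under its centre

How it is judged:
On the way, in this order (a step that is already met when the one before it is completed fails the run):
1. the grille is over the neck and rests on top of the thread (rim 7.8 to 14 mm above the shoulder, touching) (horizontal distance between grille_mid and shoulder below 0.004 m and z of grille_mid in the frame of shoulder between 0.0358 and 0.042 m and contact force between grille and dock above 0.2 N), for 0.1 s.
2. the grille has dropped a step into the thread (rim 4.5 to 7.3 mm above the shoulder) (horizontal distance between grille_mid and shoulder below 0.004 m and z of grille_mid in the frame of shoulder between 0.0325 and 0.0353 m), for 0.05 s.
At the end, for the whole second after the job is handed in: the grille is screwed home on the silver microphone: within 3 mm of its axis, its rim no more than 2.2 mm above the shoulder (1 mm is fully home), upright within 0.08 rad, at rest and let go (horizontal distance between grille_mid and shoulder below 0.003 m and z of grille_mid in the frame of shoulder below 0.0302 m and angle between grille_mid's own z axis and vertical below 0.08 rad and linear speed of grille below 0.01 m/s); the robot touches nothing.
It fails at once if the grille is pressed or twisted against the microphone or dock with more than 45 N (contact force between grille and dock above 45 N).
It fails at once if one of the other things is moved by more than 20 mm (distance of any of black_mic, incense_holder, steel_bowl, tea_cup, tablet_stand, remote, battery_box from where it was at the start of the episode above 0.02 m).
It also fails if it takes over 61 s, if anything falls off the work surface, if the arm or the gripper's body presses on something with over 40 N, if the wrist force passes 120 N, or if a joint passes its speed limit or range.

## Robot

A 6-joint arm with a two-finger parallel gripper is mounted at the origin on the work surface. World frame = base frame: x ahead of the robot, y to its left, z up, the work surface at z = 0. Lengths are in m, angles in rad, forces in N, time in s.
With the tool pointing down it reaches from about 0.35 to 0.975 m from the base axis. Payload 4.9 kg.
Tool frame: the origin (TCP) lies midway between the tips of the shut fingers; the grasp point (between the pads) lies grip_depth behind it (grip_depth is the distance from the TCP to the grasp point, in m); z points along the fingers, x is the direction in which the jaws open and shut, and the axes are right-handed (so a half turn about z gives the same grasp; the last joint's range is limited). The gripper opens to 85 mm and grips with 20 to 120 N. Pads are 22 mm wide; open, the fingers measure 114 mm over their backs; the gripper's body (76 mm by 85 mm) begins 54 mm behind the grasp point. The pads swing forward as they close: fully open they stand 13 mm farther back than shut.
Start: joints at [1.011, 0.053, 1.613, -0, 1.476, -0.119], TCP at [0.267, 0.565, 0.231] pointing down, gripper open.
Joint ranges: [-3.01, 3.01], [-1.01, 2.22], [0.06, 2.58], [-1.02, 4.17], [0.09, 2.62], [-3.14, 3.14]. Speed limits (rad/s): [2.57, 2.57, 3.14, 3.14, 3.14, 3.14].

## Interface

Orientations are given as a unit quaternion [x, y, z, w].
In Python, from cell import * gives the robot as it stands.
- The arm moves only by the tool arm_command, never from a script. Its argument "increments" is text: rows parted by semicolons, each of 7 numbers parted by spaces: the shift along the tool's x, y, z in mm, then the turn, a rotation vector about the tool's x, y, z in degrees, then the closure in counts, from 0 (fully open) to 255 (shut). In form: x y z rx ry rz jaw; .... A call has 1 to 10 rows; each row shifts and turns the commanded pose from where the row before left it, along the tool's axes as they then stand; what a row does not reach is not made up. A row lasts 1/10 s, in which the tool goes at most 50 mm and 8.59 degrees, less where a joint would pass 70% of its speed; a pose out of reach is approached as far as the arm can. A call with a gripper value outside its range is refused whole. The fingers move at their own pace and stop on an object; "grip_force" is the grip in N (left out, the last holds). Time passes only in rows, so rows that do not move let the fingers close. It gives the time, the measured TCP pose, the force and the opening at its end, in the units of the state.
- observe(): the state, without advancing time (a new reading comes with each control period).
- grab_frame(name): name is "scene" or "top" or "wrist"; returns the picture (480x640x3 uint8, blue, green, red); there is no depth.
- camera_params(name): a dict with "fx", "fy", "cx", "cy" (pixels), "rvec" (rotation vector, rad) and "tvec" (3), from world to camera coordinates, as OpenCV has them. Camera axes: x right, y down, z forward; pixel columns grow to the right and rows downward; lengths in m; the calibration is good to about 2 mm. The wrist camera is an equidistant fisheye: a pixel r from the principal point sees the ray r / f radians off the axis. A picture is of the moment at which its call begins: read the wrist's pose just before it. camera_params takes no time and is no camera call; for the wrist camera it gives the pose at the moment of the call.
- job_done(): hands the job in, once; it reports no verdict.
Trained networks look in the newest picture that a camera, given by its name, has taken for a name from the list of things; names that differ only in an ending like _2 or _b are one class to them, and where a whole thing is asked for, a point or a joint stands for the part that bears it (a point fixed in the world has none). Each returns a list of dicts, best first, with "score" (0 to 1); they miss things now and then, are a little off and sometimes report something else, mostly with a low value. They report only what shows in the picture. A call takes as long as a camera call.
- recognise(camera, name): "pixel" ([column, row] in pixels, amid what is visible of it).
- place_of(camera, name): "pixel" ([column, row] in pixels: a listed point, or the origin of a listed thing).
The state is a dict: "time_s": time; "joint_pos": joint angles; "qvel": joint speeds; "joint_efforts": joint torques, N m; "tcp_pos": TCP position; "tcp_rot": TCP orientation; "contact_force": force on the tool from outside, world axes, zero at the start; "torque": the same for the moment, N m; "opening": finger opening in m.
Only numpy, scipy, OpenCV 4.12 (cv2) and the standard library are available. Lean on these libraries where they do the work, as an engineer would, in place of code of your own. Each camera call takes 0.05 s, during which the arm holds its last target. There are 200 camera calls.

## Working session

There is one attempt and no reset: what is moved stays moved. The work goes in short steps, Python scripts to look and compute and a tool call to move; the robot and the scene stay as the last step left them, time stands still between calls to the robot, and variables do not carry over. Pictures are saved under pics/ and viewed, about 8 in all and at most 12, crops included, and the job is handed in when it is done.

Besides the shell and the picture viewer there is one more tool, called after "Call:" by a JSON object that holds its "api" and its "payload", one argument or row to a line. arm_command: Moves the arm, as the interface text tells. Its arguments: {"type":"object","properties":{"increments":{"type":"string"},"grip_force":{"type":"number"}},"required":["increments"]}

```bash
ls; mkdir -p pics; cat > h.py <<'E'
from cell import *
import numpy as np, cv2
from scipy.spatial.transform import Rotation as R
def ray(cam,px,p=None):
    p=p or camera_params(cam); u=(px[0]-p['cx'])/p['fx']; v=(px[1]-p['cy'])/p['fy']
    if cam=='wrist':
        r=np.hypot(u,v); d=np.array([np.sin(r)*u/max(r,1e-9),np.sin(r)*v/max(r,1e-9),np.cos(r)])
    else: d=np.array([u,v,1.])
    M=R.from_rotvec(np.ravel(p['rvec'])).as_matrix(); return -M.T@np.ravel(p['tvec']), M.T@d
def atz(cam,px,z,p=None):
    o,d=ray(cam,px,p); return o+d*(z-o[2])/d[2]
def tri(rs):
    A=0;b=0
    for o,d in rs:
        d=d/np.linalg.norm(d);P=np.eye(3)-np.outer(d,d);A=A+P;b=b+P@o
    return np.linalg.solve(A,b)
def proj(cam,X,p=None):
    p=p or camera_params(cam); c=R.from_rotvec(np.ravel(p['rvec'])).apply(X)+np.ravel(p['tvec'])
    if cam=='wrist':
        r=np.hypot(c[0],c[1]);t=np.arctan2(r,c[2]);c=np.array([c[0]/r*t,c[1]/r*t,1])
    return np.array([p['fx']*c[0]/c[2]+p['cx'],p['fy']*c[1]/c[2]+p['cy']])
E
python3 - <<'E'
from h import *
s=observe();print({k:np.round(v,3) for k,v in s.items()});
try: print(grip_depth)
except Exception as e: print(e)
for c in ['scene','top','wrist']:
    f=grab_frame(c);cv2.imwrite(f'pics/{c}0.png',f)
    for n in ['grille_mid','grille_ring','grille_lug','shoulder','neck_top','black_mic','incense_holder','steel_bowl','tea_cup','tablet_stand','remote','battery_box']:
        r=place_of(c,n)
        print(c,n,[(np.round(q['pixel'],1).tolist(),round(q['score'],2)) for q in r[:3]])
    print(camera_params(c))
E
python3 -c "
import cv2,numpy as np
a=[cv2.imread(f'pics/{c}0.png') for c in ['scene','top']]
cv2.imwrite('pics/a.png',cv2.resize(np.vstack(a),None,fx=.62,fy=.62))"
```

```text
pics
{'time_s': np.float64(0.0), 'joint_pos': array([ 1.011,  0.053,  1.614,  0.   ,  1.476, -0.119]), 'qvel': array([-0.001, -0.001,  0.002, -0.   ,  0.   , -0.001]), 'joint_efforts': array([ 0.0000e+00, -3.9369e+01, -3.7018e+01, -0.0000e+00,  7.0000e-03,
        0.0000e+00]), 'tcp_pos': array([0.266, 0.565, 0.23 ]), 'tcp_rot': array([ 0.845,  0.535, -0.001,  0.   ]), 'contact_force': array([-0.209, -0.693, -0.343]), 'torque': array([ 0.044,  0.048, -0.034]), 'opening': np.float64(0.085)}
0.0187
scene grille_mid [([337.8, 212.8], 0.92)]
scene grille_ring [([335.3, 216.3], 0.6), ([342.0, 222.5], 0.24)]
scene grille_lug [([339.0, 224.1], 0.74), ([339.6, 215.9], 0.22)]
scene shoulder [([274.4, 282.2], 0.74), ([305.0, 255.6], 0.18)]
scene neck_top []
scene black_mic [([379.3, 303.5], 0.57)]
scene incense_holder [([304.4, 256.6], 0.64), ([429.7, 227.7], 0.51)]
scene steel_bowl [([272.8, 275.0], 0.68), ([432.1, 226.1], 0.57)]
scene tea_cup [([319.9, 385.0], 0.63)]
scene tablet_stand [([215.1, 412.9], 0.57)]
scene remote [([372.3, 149.1], 0.65)]
scene battery_box [([156.7, 350.5], 0.67)]
{
[... 857 characters left out ...]
: 436.0420151727393, 'cx': 313.74379627718747, 'cy': 242.47757761326716, 'rvec': array([ 2.14194155, -2.18878968,  0.0849526 ]), 'tvec': array([0.02273331, 0.5767977 , 1.11490591])}
wrist grille_mid [([144.4, 467.2], 0.63)]
wrist grille_ring [([148.8, 462.9], 0.93)]
wrist grille_lug [([150.5, 464.7], 0.86)]
wrist shoulder []
wrist neck_top []
wrist black_mic []
wrist incense_holder []
wrist steel_bowl []
wrist tea_cup []
wrist tablet_stand []
wrist remote []
wrist battery_box []
{'fx': 371.64829954431775, 'fy': 371.64829954431775, 'cx': 314.76436485196393, 'cy': 239.21197069937526, 'rvec': array([-2.42984952, -1.5423762 , -0.2341058 ]), 'tvec': array([-0.62697405, -0.03883296,  0.37875227])}
```

View pics/scene0.png

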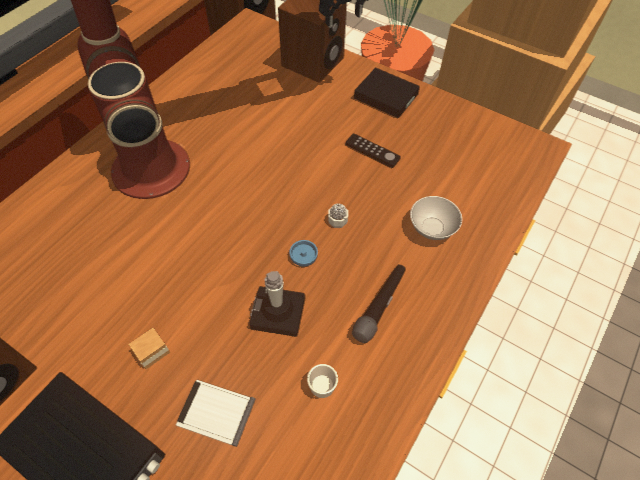

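View pics/top0.png

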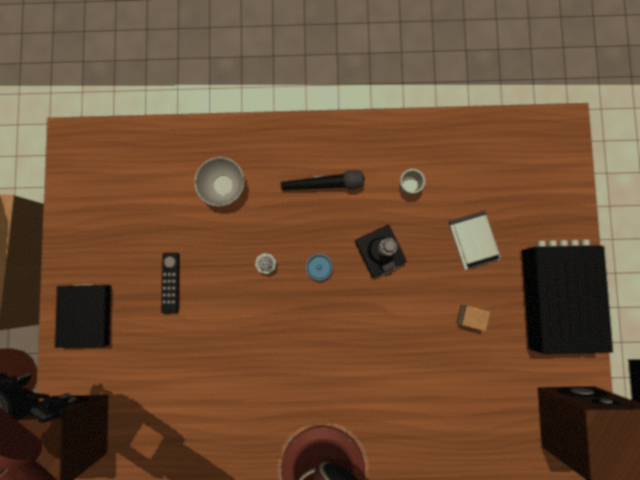

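The scene view shows the grille at about (338,215), the dock and handle at (277,295), and the blue holder between them at (303,253). In the top view the grille is at (265,263), the handle at (388,245), and the dock's grey plate near (390,267), facing mostly toward the robot.

```bash
python3 - <<'E'
from h import *
g=tri([ray('scene',[337.8,212.8]),ray('top',[262.2,261.3]),ray('wrist',[144.4,467.2])]);print('grille tri',g)
print('grille top@.028',atz('top',[264,262],.028),'scene',atz('scene',[337.8,212.8],.028),'wrist',atz('wrist',[144.4,467.2],.028), atz('wrist',[148.8,463],.021))
print('sh tri',tri([ray('scene',[274.4,282.2]),ray('top',[391,244.6])]),atz('top',[391,244.6],.15),atz('scene',[274.4,282.2],.15),atz('top',[389,245.8],.178))
for n,px in dict(black=[320,184],holder=[319.4,267.4],bowl=[223,183],cup=[411,187],tab=[471,241],box=[471,316],remote=[171,282]).items(): print(n,atz('top',px,0).round(3))
o,d=ray('wrist',[314.76,239.2]); s=observe(); T=R.from_quat(s['tcp_rot'])
print('cam in tcp',T.inv().apply(o-s['tcp_pos']),'axis',T.inv().apply(d)); print(T.as_matrix().round(3))
t=cv2.imread('pics/top0.png')[205:300,235:430];sc=cv2.imread('pics/scene0.png')[190:345,240:360]
cv2.imwrite('pics/b.png',np.vstack([cv2.resize(t,(780,380),interpolation=2)]))
E
```

```text
grille tri [0.52697388 0.14311962 0.02794274]
grille top@.028 [0.5287976  0.14123449 0.028     ] scene [0.52398519 0.14036906 0.028     ] wrist [0.52621757 0.14308807 0.028     ] [0.52478139 0.15159774 0.021     ]
sh tri [ 0.55663316 -0.16831273  0.16286628] [ 0.5565302  -0.17139079  0.15      ] [ 0.55305213 -0.1621217   0.15      ] [ 0.55149934 -0.16222952  0.178     ]
black [ 0.739 -0.01   0.   ]
holder [ 0.513 -0.003  0.   ]
bowl [0.748 0.255 0.   ]
cup [ 0.725 -0.256  0.   ]
tab [ 0.574 -0.409  0.   ]
box [ 0.377 -0.398  0.   ]
remote [0.482 0.395 0.   ]
cam in tcp [ 0.0019086  -0.07603927 -0.14192572] axis [3.83838083e-04 2.96684636e-01 9.54975434e-01]
[[ 0.427  0.904 -0.   ]
 [ 0.904 -0.427 -0.   ]
 [-0.    -0.    -1.   ]]
```

View pics/b.png

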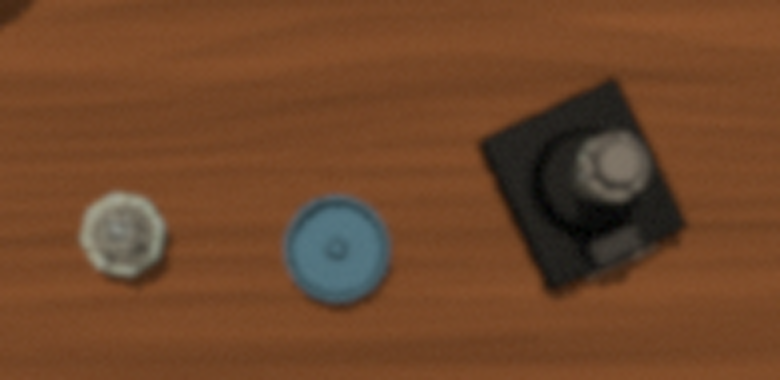

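The dock's back points about 24° from world +x toward +y, and the grille is near (0.527, 0.142). I'll move over the grille for a close look.

Call:
{"api": "arm_command", "payload": {
  "increments": "-27 41 0 0 0 0 0;-27 41 0 0 0 0 0;-27 41 0 0 0 0 0;-27 41 0 0 0 0 0;-27 41 0 0 0 0 0;-27 41 0 0 0 0 0;-27 41 0 0 0 0 0;-27 41 0 0 0 0 0;-27 41 0 0 0 0 0;-28 41 0 0 0 0 0"
}}

```text
time_s: 2.95
tcp_pos: [0.5226, 0.1434, 0.2316]
tcp_rot: [0.845, 0.535, 0.0, 0.0]
contact_force: [-0.2, 0.6, -0.5]
opening: 0.0854
```

```bash
cat > look.py <<'E'
from h import *
import sys
def look(tag,names,crop=None,view=True):
    s=observe();p=camera_params('wrist');f=grab_frame('wrist');cv2.imwrite(f'pics/{tag}.png',f)
    x=R.from_quat(s['tcp_rot']).as_matrix()
    print('t',round(float(s['time_s']),2),'tcp',np.round(s['tcp_pos'],4),'yaw',np.degrees(np.arctan2(x[1,0],x[0,0])).round(2),'z',x[:,2].round(3),'q',s['joint_pos'].round(2),'F',s['contact_force'].round(1))
    for n,z in names:
        for q in place_of('wrist',n)[:2]: print(n,np.round(q['pixel'],1),round(q['score'],2),atz('wrist',q['pixel'],z,p).round(4))
    return f,p,s
E
python3 - <<'E'
from look import *
f,p,s=look('w1',[('grille_mid',.028),('grille_ring',.021),('grille_lug',.005)])
c=proj('wrist',np.array([.527,.142,.03]),p);print(c)
c=np.clip(c,75,[564,404]).astype(int)
cv2.imwrite('pics/w1c.png',cv2.resize(f[c[1]-75:c[1]+75,c[0]-75:c[0]+75],(600,600),interpolation=2));print(c-75)
E
```

```text
t 2.95 tcp [0.5226 0.1434 0.2316] yaw 64.74 z [ 0.001  0.    -1.   ] q [ 0.13 -0.15  1.81  0.    1.48 -1.  ] F [-0.2  0.6 -0.5]
grille_mid [310.4 212.2] 0.84 [0.5258 0.1396 0.028 ]
grille_mid [ 49.1 401.4] 0.35 [ 0.6159 -0.3599  0.028 ]
grille_ring [310.7 214. ] 0.89 [0.529  0.1383 0.021 ]
grille_lug [313.4 220.5] 0.79 [0.5398 0.1361 0.005 ]
[313.1690944  212.71384248]
[238 137]
```

View pics/w1c.png

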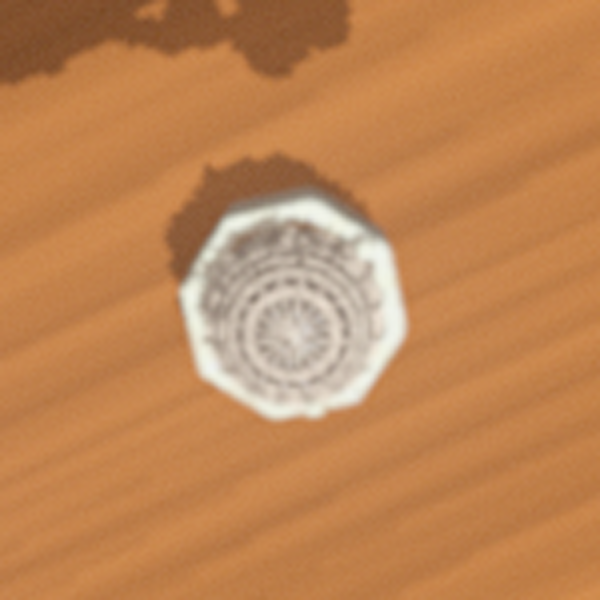

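The octagonal ring shows clearly, centred at about (295,305) in the crop, with a possible rib near (315,408). I'll go closer to read the ribs.

Call:
{"api": "arm_command", "payload": {
  "increments": "0 2 40 0 0 0 0;0 2 40 0 0 0 0;0 0 30 0 0 0 0;0 0 0 0 0 0 0"
}}

```text
time_s: 3.55
tcp_pos: [0.5209, 0.1445, 0.1158]
tcp_rot: [0.844, 0.536, -0.005, -0.002]
contact_force: [-1.2, -0.3, 0.3]
opening: 0.0854
```

```bash
python3 - <<'E'
from look import *
f,p,s=look('w2',[('grille_mid',.028),('grille_ring',.021),('grille_lug',.005)])
# rectify plane z=0.032 (ring top) around estimate: 0.16mm/px, image up=+x, right=-y
c0=np.array([.527,.142]);N=600;S=.00014
pts=np.array([[proj('wrist',np.array([c0[0]+(N/2-i)*S,c0[1]-(j-N/2)*S,.032]),p) for j in range(0,N,1)] for i in range(0,N,1)],np.float32)
im=cv2.remap(f,pts[...,0],pts[...,1],cv2.INTER_CUBIC);cv2.imwrite('pics/w2r.png',im)
E
```

```text
t 3.55 tcp [0.5209 0.1445 0.1158] yaw 64.88 z [-0.011 -0.001 -1.   ] q [ 0.13 -0.04  1.91  0.    1.29 -1.  ] F [-1.2 -0.3  0.3]
grille_mid [310.9 258. ] 0.65 [0.5272 0.1404 0.028 ]
grille_ring [309.6 255.8] 0.6 [0.5276 0.1391 0.021 ]
```

View pics/w2r.png

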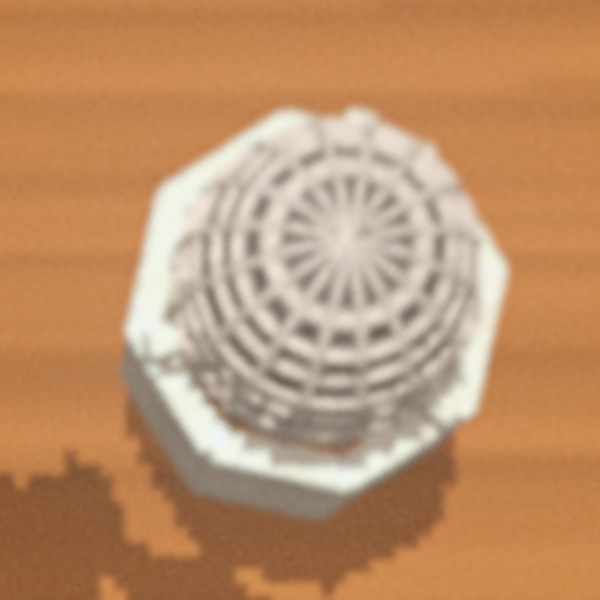

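In this rectified view the ring's centre is at about (317,300), so the axis is at x 0.527, y 0.1396. The ribs are near (362,110), (155,350) and (432,415), which puts grille yaw at about -13.8° (flats every 45°). I'll align the jaws to -13.8°.

Call:
{"api": "arm_command", "payload": {
  "increments": "0 0 0 0 0 8.5 0;0 0 0 0 0 8.5 0;0 0 0 0 0 8.5 0;0 0 0 0 0 8.5 0;0 0 0 0 0 8.5 0;0 0 0 0 0 8.5 0;0 0 0 0 0 8.5 0;0 0 0 0 0 8.5 0;0 0 0 0 0 8.5 0;0 0 0 0 0 2.2 0"
}}

```text
time_s: 4.75
tcp_pos: [0.5271, 0.144, 0.1244]
tcp_rot: [0.992, -0.123, 0.002, -0.001]
contact_force: [0.2, 0.7, -0.6]
opening: 0.0854
```

Call:
{"api": "arm_command", "payload": {
  "increments": "0 0 0 0 0 0 0;0 0 0 0 0 0 0"
}}

```text
time_s: 4.95
tcp_pos: [0.5265, 0.1438, 0.1233]
tcp_rot: [0.993, -0.121, 0.002, -0.0]
contact_force: [-0.5, -0.2, -0.1]
opening: 0.085
```

```bash
python3 - <<'E'
from look import *
f,p,s=look('w3',[('grille_mid',.028)])
M=R.from_quat(s['tcp_rot']).as_matrix();print(M.round(4))
print('to grille in tool mm',1000*M.T@(np.array([.527,.1396,.001])-s['tcp_pos']))
# ring octagon: compare predicted outline
for z,r,o in[(.032,.02706,22.5)]:
  for k in range(8):
    a=np.radians(-13.8+o+45*k);q=proj('wrist',np.array([.527+r*np.cos(a),.1396+r*np.sin(a),z]),p);cv2.circle(f,tuple(int(v*16) for v in q),16*2,(0,0,255),-1,shift=4)
q=proj('wrist',np.array([.527,.1396,.03]),p).astype(int);cv2.imwrite('pics/w3c.png',cv2.resize(f[q[1]-80:q[1]+80,q[0]-80:q[0]+80],(480,480),interpolation=2))
E
```

```text
t 4.95 tcp [0.5265 0.1438 0.1233] yaw -13.89 z [ 0.003  0.    -1.   ] q [ 0.13 -0.05  1.9   0.    1.29  0.37] F [-0.5 -0.2 -0.1]
grille_mid [319.3 249.4] 0.59 [0.5292 0.14   0.028 ]
[[ 9.708e-01 -2.401e-01  3.200e-03]
 [-2.401e-01 -9.708e-01  5.000e-04]
 [ 3.000e-03 -1.200e-03 -1.000e+00]]
to grille in tool mm [  1.10403546   4.14469106 122.2512673 ]
```

View pics/w3c.png

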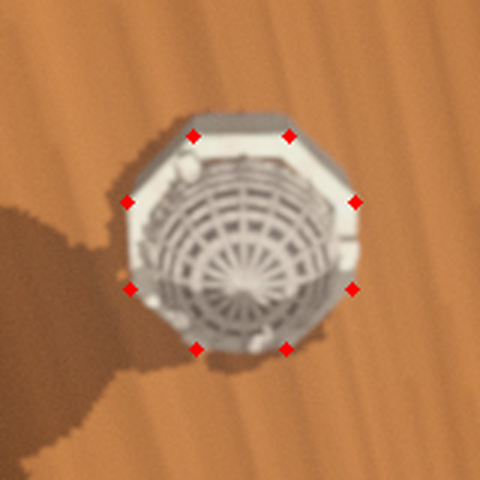

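The predicted corners match the ring, and ribs show at tool +x (350,240) and at (190,165), consistent with yaw -13.8°. I'll descend and grip.

Call:
{"api": "arm_command", "payload": {
  "increments": "1 4 30 0 0 0 0;0 0 35 0 0 0 0;0 0 30 0 0 0 0;0 0 20 0 0 0 0;0 0 7 0 0 0 0;0 0 0 0 0 0 0;0 0 0 0 0 0 0",
  "grip_force": 40
}}

```text
time_s: 5.75
tcp_pos: [0.5266, 0.1395, 0.0006]
tcp_rot: [0.993, -0.121, 0.001, -0.0]
contact_force: [-0.2, 0.1, -0.9]
opening: 0.0852
```

Call:
{"api": "arm_command", "payload": {
  "increments": "0 0 0 0 0 0 130;0 0 0 0 0 0 130;0 0 0 0 0 0 130;0 0 0 0 0 0 130;0 0 0 0 0 0 130;0 0 0 0 0 0 130",
  "grip_force": 40
}}

```text
time_s: 6.35
tcp_pos: [0.5265, 0.1395, 0.0007]
tcp_rot: [0.993, -0.121, 0.001, -0.0]
contact_force: [-1.1, -1.1, 5.8]
opening: 0.0495
```

Opening is 49.5 mm, as expected for the 50 mm flats. I'll lift and carry it to a view position beyond the neck.

Call:
{"api": "arm_command", "payload": {
  "increments": "0 0 -15 0 0 0 150;0 0 -45 0 0 0 150;0 0 -45 0 0 0 150;0 0 -45 0 0 0 150;0 0 -45 0 0 0 150;0 0 -45 0 0 0 150;16 39 0 0 0 0 150;16 39 0 0 0 0 150;16 39 0 0 0 0 150;16 39 0 0 0 0 150"
}}

```text
time_s: 7.35
tcp_pos: [0.5496, -0.0288, 0.24]
tcp_rot: [0.993, -0.121, 0.0, 0.0]
contact_force: [0.8, 0.3, -1.5]
opening: 0.0493
```

Call:
{"api": "arm_command", "payload": {
  "increments": "17 39 0 0 0 0 150;17 39 0 0 0 0 150;17 39 0 0 0 0 150;17 39 0 0 0 0 150;16 39 0 0 0 -7.6 150;0 0 0 0 0 -7.6 150;0 0 0 0 0 -7.6 150;0 0 0 0 0 -7.6 150;0 0 0 0 0 -7.4 150;0 0 0 0 0 0 150"
}}

```text
time_s: 8.35
tcp_pos: [0.5841, -0.2368, 0.2396]
tcp_rot: [0.978, 0.206, -0.0, -0.0]
contact_force: [-0.3, -1.4, -0.5]
opening: 0.0496
```

```bash
python3 - <<'E'
from look import *
f,p,s=look('w4',[('shoulder',.15),('neck_top',.178),('grille_mid',.25)])
print(observe()['opening'])
E
```

```text
t 8.35 tcp [ 0.5841 -0.2368  0.2396] yaw 23.83 z [-0.  0. -1.] q [-0.5   0.06  1.59 -0.    1.49 -0.92] F [-0.3 -1.4 -0.5]
neck_top [314.7 119.6] 0.79 [ 0.5523 -0.1619  0.178 ]
grille_mid [314. 346.] 0.6 [ 0.5893 -0.2461  0.25  ]
0.0492306492001999
```

View pics/w4.png

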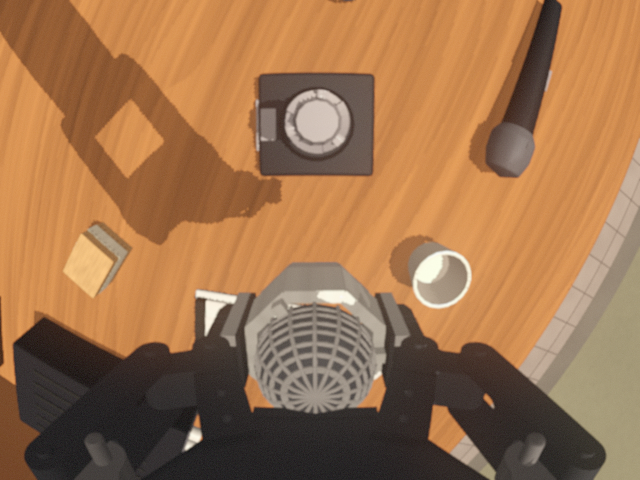

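The dock sits square in this view, with its plate at the left (267,122) and the neck at about (318,121). Its back points along tool +x, at 23.8° yaw. Now I'll measure the neck axis finely.

```bash
python3 - <<'E'
from look import *
p=camera_params('wrist');f=cv2.imread('pics/w4.png')
c0=np.array([.5545,-.163]);N=560;S=.00012
a=np.radians(23.83);X=np.array([np.cos(a),np.sin(a)]);Y=np.array([np.sin(a),-np.cos(a)])
def rect(z):
  g=np.array([[proj('wrist',np.r_[c0+X*(j-N/2)*S+Y*(i-N/2)*S,z],p) for j in range(N)] for i in range(N)],np.float32)
  return cv2.remap(f,g[...,0],g[...,1],cv2.INTER_CUBIC)
im=rect(.178);g=cv2.cvtColor(im,cv2.COLOR_BGR2GRAY)
for r0,r1,t in[(70,130,150),(130,185,40)]:
  h=cv2.HoughCircles(cv2.GaussianBlur(g,(9,9),2),cv2.HOUGH_GRADIENT,1,5,param1=80,param2=15,minRadius=r0,maxRadius=r1)
  print([ (q.round(1).tolist(), (c0+X*(q[0]-N/2)*S+Y*(q[1]-N/2)*S).round(4).tolist(), round(q[2]*S*1e3,1)) for q in (h[0][:4] if h is not None else [])])
cv2.imwrite('pics/w4r.png',im)
E
```

```text
[([303.5, 259.5, 121.5], [0.5561, -0.1596], np.float32(14.6)), ([296.5, 262.5, 129.39999389648438], [0.5555, -0.1603], np.float32(15.5)), ([265.5, 257.5, 128.3000030517578], [0.5518, -0.1612], np.float32(15.4)), ([305.5, 274.5, 120.5999984741211], [0.557, -0.1612], np.float32(14.5))]
[([280.5, 271.5, 147.10000610351562], [0.5541, -0.162], np.float32(17.7)), ([275.5, 270.5, 144.3000030517578], [0.5535, -0.1622], np.float32(17.3)), ([279.5, 277.5, 152.0], [0.5543, -0.1627], np.float32(18.2)), ([284.5, 281.5, 157.89999389648438], [0.5551, -0.1629], np.float32(18.9))]
```

View pics/w4r.png

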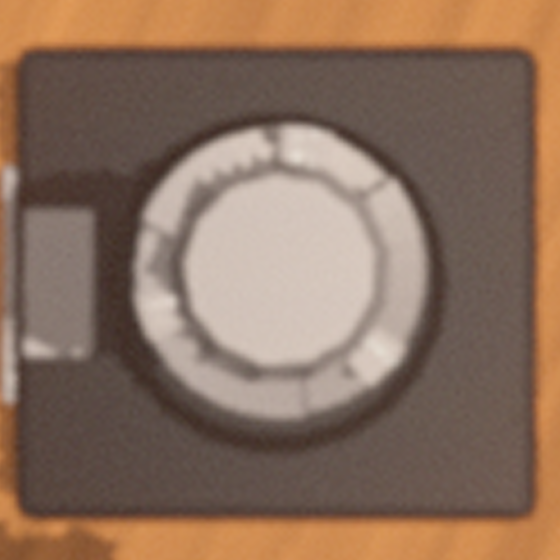

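The neck-top disc is centred at (281.5,270) in the rectified view, so the axis is at about (0.5542, -0.1618), and the dock edges are square within about 0.3°. I'll check the camera bias against the dome apex of the held grille.

```bash
python3 - <<'E'
from look import *
p=camera_params('wrist');f=cv2.imread('pics/w4.png');s=observe();T=R.from_quat(s['tcp_rot']);t=s['tcp_pos']
print('apex pred',proj('wrist',t+T.apply([0,0,-.0553]),p))
for k in range(8):
    a=np.radians(22.5+45*k)
    for z in(.0313,):
        q=proj('wrist',t+T.apply([.02706*np.cos(a),.02706*np.sin(a),-z]),p);cv2.circle(f,tuple(int(v*16) for v in q),24,(0,0,255),-1,shift=4)
q=proj('wrist',t+T.apply([0,0,-.0553]),p);cv2.circle(f,tuple(int(v*16) for v in q),24,(0,0,255),-1,shift=4)
for a in np.arange(0,360,30):
    for z,r in((.178,.0116),(.15,.0195)):
        q=proj('wrist',np.array([.5542+r*np.cos(np.radians(a)),-.1618+r*np.sin(np.radians(a)),z]),p);cv2.circle(f,tuple(int(v*16) for v in q),12,(0,255,0),-1,shift=4)
cv2.imwrite('pics/w4o.png',np.hstack([cv2.resize(f[255:425,230:400],(400,400),interpolation=2),cv2.resize(f[75:170,270:365],(400,400),interpolation=2)]))
M=T.as_matrix();print('neck in tool mm',1000*M.T@(np.array([.5542,-.1618,.178])-t))
E
```

```text
apex pred [310.47846951 397.81536907]
neck in tool mm [  2.62415308 -80.78693693  61.46334465]
```

View pics/w4o.png

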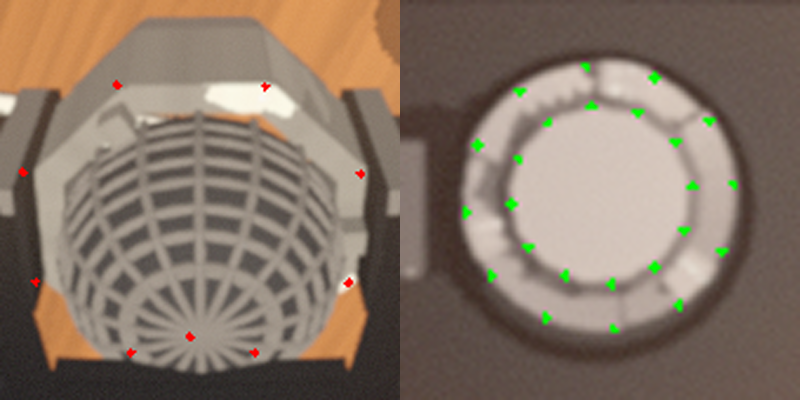

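The held grille appears about 1.3 mm toward tool +x of where the TCP predicts. The jaws centre it in x, so I take this as camera bias. The corrected shift to the neck is x +1.3, y -81 mm.

Call:
{"api": "arm_command", "payload": {
  "increments": "0.5 -27 0 0 0 0 150;0.5 -27 0 0 0 0 150;0.3 -27 0 0 0 0 150;0 0 20 0 0 0 150;0 0 20 0 0 0 150;0 0 15 0 0 0 150;0 0 10 0 0 0 150;0 0 0 0 0 0 150;0 0 0 0 0 0 150"
}}

```text
time_s: 9.45
tcp_pos: [0.5532, -0.1626, 0.1747]
tcp_rot: [0.978, 0.206, 0.0, 0.0]
contact_force: [-0.8, -0.4, -0.6]
opening: 0.0492
```

Call:
{"api": "arm_command", "payload": {
  "increments": "0 0 1 0 0 0 150;0 0 1 0 0 0 150;0 0 1 0 0 0 150;0 0 1 0 0 0 150;0 0 0 0 0 0 150"
}}

```text
time_s: 9.95
tcp_pos: [0.5528, -0.1623, 0.1702]
tcp_rot: [0.978, 0.207, -0.0, -0.0]
contact_force: [0.6, 0.4, -0.7]
opening: 0.0493
```

Call:
{"api": "arm_command", "payload": {
  "increments": "0 0 1 0 0 0 150;0 0 1 0 0 0 150;0 0 1 0 0 0 150;0 0 1 0 0 0 150;0 0 1 0 0 0 150;0 0 0 0 0 0 150"
}}

```text
time_s: 10.55
tcp_pos: [0.5528, -0.1623, 0.1651]
tcp_rot: [0.978, 0.207, -0.0, -0.0]
contact_force: [0.8, 0.5, -0.9]
opening: 0.0494
```

Call:
{"api": "arm_command", "payload": {
  "increments": "0 0 0.5 0 0 0 150;0 0 0.5 0 0 0 150;0 0 0 0 0 0 150"
}}

```text
time_s: 10.85
tcp_pos: [0.5528, -0.1623, 0.1642]
tcp_rot: [0.978, 0.207, -0.0, -0.0]
contact_force: [-1.1, -0.2, -0.1]
opening: 0.0497
```

Call:
{"api": "arm_command", "payload": {
  "increments": "0 0 0.5 0 0 0 150;0 0 0.5 0 0 0 150;0 0 0 0 0 0 150"
}}

```text
time_s: 11.15
tcp_pos: [0.5528, -0.1623, 0.1632]
tcp_rot: [0.978, 0.207, -0.0, -0.0]
contact_force: [0.4, -0.1, 0.1]
opening: 0.0493
```

Call:
{"api": "arm_command", "payload": {
  "increments": "0 0 0.5 0 0 0 150;0 0 0 0 0 0 150"
}}

```text
time_s: 11.35
tcp_pos: [0.5528, -0.1623, 0.1627]
tcp_rot: [0.978, 0.207, -0.0, -0.0]
contact_force: [0.6, -0.1, -0.8]
opening: 0.0496
```

Call:
{"api": "arm_command", "payload": {
  "increments": "0 0 0.5 0 0 0 150;0 0 0 0 0 0 150"
}}

```text
time_s: 11.55
tcp_pos: [0.5528, -0.1623, 0.1622]
tcp_rot: [0.978, 0.207, -0.0, -0.0]
contact_force: [-0.8, -0.6, 0.2]
opening: 0.0497
```

Call:
{"api": "arm_command", "payload": {
  "increments": "0 0 0.5 0 0 0 150;0 0 0 0 0 0 150"
}}

```text
time_s: 11.75
tcp_pos: [0.5529, -0.1623, 0.1617]
tcp_rot: [0.978, 0.207, -0.0, -0.0]
contact_force: [0.2, 0.7, -0.7]
opening: 0.0493
```

Call:
{"api": "arm_command", "payload": {
  "increments": "0 0 0.5 0 0 0 150;0 0 0 0 0 0 150"
}}

```text
time_s: 11.95
tcp_pos: [0.5528, -0.1623, 0.1612]
tcp_rot: [0.978, 0.207, -0.0, -0.0]
contact_force: [0.6, 1.4, -0.7]
opening: 0.0494
```

Call:
{"api": "arm_command", "payload": {
  "increments": "0 0 0.5 0 0 0 150;0 0 0 0 0 0 150"
}}

```text
time_s: 12.15
tcp_pos: [0.5528, -0.1623, 0.1607]
tcp_rot: [0.978, 0.207, -0.0, -0.0]
contact_force: [0.1, 0.1, -1.0]
opening: 0.049
```

Call:
{"api": "arm_command", "payload": {
  "increments": "0 0 0.5 0 0 0 150;0 0 0 0 0 0 150"
}}

```text
time_s: 12.35
tcp_pos: [0.5528, -0.1623, 0.1602]
tcp_rot: [0.978, 0.207, -0.0, -0.0]
contact_force: [-0.4, -0.5, 0.1]
opening: 0.0496
```

Call:
{"api": "arm_command", "payload": {
  "increments": "0 0 0.5 0 0 0 150;0 0 0 0 0 0 150"
}}

```text
time_s: 12.55
tcp_pos: [0.5529, -0.1624, 0.16]
tcp_rot: [0.978, 0.207, 0.0, 0.0]
contact_force: [-0.6, 0.9, -0.2]
opening: 0.0493
```

Call:
{"api": "arm_command", "payload": {
  "increments": "0 0 0.4 0 0 0 150;0 0 0 0 0 0 150"
}}

```text
time_s: 12.75
tcp_pos: [0.553, -0.1624, 0.1599]
tcp_rot: [0.978, 0.207, 0.0, 0.0]
contact_force: [-1.7, 1.0, 2.3]
opening: 0.0497
```

Contact: the rim is about 9.3 mm above the shoulder, within the 8–12 mm ridge range. I'll press a little more.

Call:
{"api": "arm_command", "payload": {
  "increments": "0 0 0.5 0 0 0 150;0 0 0 0 0 0 150;0 0 0 0 0 0 150"
}}

```text
time_s: 13.05
tcp_pos: [0.553, -0.1624, 0.1598]
tcp_rot: [0.978, 0.207, 0.0, 0.0]
contact_force: [-2.9, 1.3, 4.2]
opening: 0.0492
```

Call:
{"api": "arm_command", "payload": {
  "increments": "0 0 0.5 0 0 0 150;0 0 0 0 0 0 150;0 0 0 0 0 0 150"
}}

```text
time_s: 13.35
tcp_pos: [0.5531, -0.1624, 0.1598]
tcp_rot: [0.978, 0.207, 0.0, 0.0]
contact_force: [-4.1, 1.6, 7.5]
opening: 0.0492
```

Call:
{"api": "arm_command", "payload": {
  "increments": "-0.3 -0.3 -0.2 0 0 0 150;0 0 0 0 0 0 150"
}}

```text
time_s: 13.55
tcp_pos: [0.553, -0.1624, 0.1598]
tcp_rot: [0.978, 0.207, 0.001, 0.0]
contact_force: [-2.4, 1.5, 6.3]
opening: 0.0491
```

Call:
{"api": "arm_command", "payload": {
  "increments": "0 0 -0.3 0 0 -4 150;0 0 -0.3 0 0 -4 150;0 0 -0.3 0 0 -4 150;0 0 0 0 0 0 150"
}}

```text
time_s: 13.95
tcp_pos: [0.553, -0.1625, 0.1607]
tcp_rot: [0.951, 0.308, 0.001, 0.001]
contact_force: [-1.4, 1.1, 4.9]
opening: 0.0495
```

It climbed 0.9 mm over 12°, matching 4 mm/rad. I'll keep turning backward.

Call:
{"api": "arm_command", "payload": {
  "increments": "0 0 -0.3 0 0 -4 150;0 0 -0.2 0 0 -4 150;0 0 0 0 0 0 150"
}}

```text
time_s: 14.25
tcp_pos: [0.5529, -0.1625, 0.1612]
tcp_rot: [0.927, 0.374, 0.0, 0.001]
contact_force: [-1.5, -0.1, 6.0]
opening: 0.0494
```

Call:
{"api": "arm_command", "payload": {
  "increments": "0 0 -0.3 0 0 -4 150;0 0 0 0 0 0 150"
}}

```text
time_s: 14.45
tcp_pos: [0.5529, -0.1626, 0.1615]
tcp_rot: [0.914, 0.406, 0.0, 0.001]
contact_force: [-2.5, 0.2, 4.9]
opening: 0.0495
```

Call:
{"api": "arm_command", "payload": {
  "increments": "0 0 -0.3 0 0 -4 150;0 0 -0.3 0 0 -4 150;0 0 0 0 0 0 150"
}}

```text
time_s: 14.75
tcp_pos: [0.5528, -0.1626, 0.162]
tcp_rot: [0.883, 0.469, 0.0, 0.001]
contact_force: [-1.9, -0.7, 5.3]
opening: 0.0494
```

Call:
{"api": "arm_command", "payload": {
  "increments": "0 0 -0.3 0 0 -4 150;0 0 -0.3 0 0 -4 150;0 0 0 0 0 0 150"
}}

```text
time_s: 15.05
tcp_pos: [0.553, -0.1623, 0.1623]
tcp_rot: [0.849, 0.529, 0.0, 0.001]
contact_force: [-0.0, 0.5, 4.0]
opening: 0.0494
```

Call:
{"api": "arm_command", "payload": {
  "increments": "0 0 -0.3 0 0 -4 150;0 0 0 0 0 0 150"
}}

```text
time_s: 15.25
tcp_pos: [0.5529, -0.1619, 0.1623]
tcp_rot: [0.83, 0.558, 0.001, 0.0]
contact_force: [-0.1, 2.0, 5.2]
opening: 0.0492
```

Call:
{"api": "arm_command", "payload": {
  "increments": "0 0 0 0 0 -3 150;0 0 0 0 0 0 150"
}}

```text
time_s: 15.45
tcp_pos: [0.5528, -0.1616, 0.162]
tcp_rot: [0.815, 0.579, 0.001, -0.0]
contact_force: [0.5, 4.0, 4.0]
opening: 0.0494
```

```bash
python3 - <<'E'
from h import *
s=observe();M=R.from_quat(s['tcp_rot']).as_matrix();print(s['time_s'],s['tcp_pos'].round(5),np.degrees(np.arctan2(M[1,0],M[0,0])),M[:,2].round(4),s['contact_force'].round(2),s['torque'].round(2),s['joint_pos'].round(2))
E
```

```text
15.45 [ 0.55276 -0.16158  0.162  ] 70.73368659198441 [ 6.0e-04  1.2e-03 -1.0e+00] [0.52 4.01 3.96] [ 0.62  0.03 -0.03] [-0.41 -0.01  1.8   0.    1.36 -1.65]
```

Height has stopped rising and there is a sideways push toward +y. I'll follow it to relieve the force.

Call:
{"api": "arm_command", "payload": {
  "increments": "0.6 -0.2 0 0 0 0 150;0 0 0 0 0 0 150"
}}

```text
time_s: 15.65
tcp_pos: [0.5527, -0.1615, 0.1619]
tcp_rot: [0.815, 0.579, 0.0, 0.0]
contact_force: [0.2, 2.4, 4.0]
opening: 0.0497
```

Call:
{"api": "arm_command", "payload": {
  "increments": "0 0 0.3 0 0 -3 150;0 0 0 0 0 0 150"
}}

```text
time_s: 15.85
tcp_pos: [0.5521, -0.1621, 0.1607]
tcp_rot: [0.8, 0.6, -0.001, 0.0]
contact_force: [0.3, -1.9, 0.3]
opening: 0.049
```

The drop: force has gone to zero and z is falling. I'll lower it into the thread.

Call:
{"api": "arm_command", "payload": {
  "increments": "0 0 0.6 0 0 0 150;0 0 0.6 0 0 0 150;0 0 0 0 0 0 150"
}}

```text
time_s: 16.15
tcp_pos: [0.5522, -0.162, 0.1598]
tcp_rot: [0.8, 0.6, -0.001, 0.0]
contact_force: [-0.3, -1.7, -0.3]
opening: 0.0492
```

Call:
{"api": "arm_command", "payload": {
  "increments": "0 0 0.6 0 0 0 150;0 0 0.6 0 0 0 150;0 0 0 0 0 0 150"
}}

```text
time_s: 16.45
tcp_pos: [0.5525, -0.1618, 0.1592]
tcp_rot: [0.799, 0.601, -0.0, 0.0]
contact_force: [-0.6, -2.3, 1.2]
opening: 0.0492
```

Call:
{"api": "arm_command", "payload": {
  "increments": "0 0 0.2 0 0 -3 150;0 0 0.2 0 0 0 150;0 0 0 0 0 0 150"
}}

```text
time_s: 16.75
tcp_pos: [0.5524, -0.1614, 0.1585]
tcp_rot: [0.784, 0.621, -0.0, -0.0]
contact_force: [-0.3, -1.9, -1.1]
opening: 0.0496
```

```bash
cat > st.py <<'E'
from h import *
s=observe();M=R.from_quat(s['tcp_rot']).as_matrix();print(s['time_s'],s['tcp_pos'].round(5),np.degrees(np.arctan2(M[1,0],M[0,0])).round(2),M[:,2].round(4),s['contact_force'].round(2),'tool F',(M.T@s['contact_force']).round(1),'tool T',(M.T@s['torque']).round(2),s['joint_pos'].round(2))
E
python3 st.py
```

```text
16.75 [ 0.55241 -0.1614   0.15846] 76.79 [-2.e-04  3.e-04 -1.e+00] [-0.33 -1.93 -1.06] tool F [-2.   0.1  1.1] tool T [-0.05 -0.3   0.04] [-0.41 -0.01  1.8   0.    1.35 -1.75]
```

Call:
{"api": "arm_command", "payload": {
  "increments": "-0.3 0 0.6 0 0 0 150;0 0 0.5 0 0 0 150;0 0 0 0 0 0 150"
}}

```text
time_s: 17.05
tcp_pos: [0.5524, -0.1615, 0.1577]
tcp_rot: [0.783, 0.621, 0.0, -0.0]
contact_force: [-0.5, 0.2, 0.8]
opening: 0.0493
```

Call:
{"api": "arm_command", "payload": {
  "increments": "0 0 0.5 0 0 0 150;0 0 0 0 0 0 150"
}}

```text
time_s: 17.25
tcp_pos: [0.5525, -0.1616, 0.1575]
tcp_rot: [0.783, 0.621, 0.0, -0.0]
contact_force: [-1.0, 2.0, 2.5]
opening: 0.0494
```

The rim is about 6.8 mm above the shoulder, inside the dropped band. Now I turn forward, sinking 4 mm/rad.

Call:
{"api": "arm_command", "payload": {
  "increments": "0 0 0.2 0 0 4 150;0 0 0.3 0 0 4 150;0 0 0 0 0 0 150"
}}

```text
time_s: 17.55
tcp_pos: [0.5528, -0.1619, 0.1569]
tcp_rot: [0.825, 0.565, 0.0, 0.0]
contact_force: [-0.2, 0.0, 1.5]
opening: 0.0498
```

```bash
python3 st.py
```

```text
17.55 [ 0.55279 -0.16192  0.15691] 68.85 [ 1.e-03 -3.e-04 -1.e+00] [-0.23  0.03  1.46] tool F [-0.1 -0.2 -1.5] tool T [-0.06 -0.03 -0.03] [-0.41 -0.01  1.8   0.    1.35 -1.62]
```

Sinking freely with no torque.

Call:
{"api": "arm_command", "payload": {
  "increments": "0 0 0.3 0 0 4 150;0 0 0.2 0 0 4 150;0 0 0.3 0 0 4 150;0 0 0 0 0 0 150"
}}

```text
time_s: 17.95
tcp_pos: [0.5528, -0.1619, 0.156]
tcp_rot: [0.879, 0.477, 0.0, 0.0]
contact_force: [0.6, 0.6, 1.7]
opening: 0.0493
```

Call:
{"api": "arm_command", "payload": {
  "increments": "0 0 0.3 0 0 4 150;0 0 0.3 0 0 4 150;0 0 0.3 0 0 4 150;0 0 0 0 0 0 150"
}}

```text
time_s: 18.35
tcp_pos: [0.5526, -0.1619, 0.1551]
tcp_rot: [0.924, 0.382, 0.0, 0.0]
contact_force: [0.3, -0.2, 2.5]
opening: 0.0498
```

```bash
python3 st.py
```

```text
18.35 [ 0.55262 -0.16191  0.1551 ] 44.97 [ 5.e-04 -2.e-04 -1.e+00] [ 0.27 -0.23  2.5 ] tool F [ 0.   0.4 -2.5] tool T [-0.08 -0.04  0.04] [-0.41 -0.    1.8   0.    1.34 -1.2 ]
```

Call:
{"api": "arm_command", "payload": {
  "increments": "0 0 0.3 0 0 4 150;0 0 0.2 0 0 4 150;0 0 0.3 0 0 4 150;0 0 0 0 0 0 150"
}}

```text
time_s: 18.75
tcp_pos: [0.5525, -0.1619, 0.1542]
tcp_rot: [0.959, 0.284, 0.0, 0.0]
contact_force: [-0.5, 0.2, 2.3]
opening: 0.0494
```

Call:
{"api": "arm_command", "payload": {
  "increments": "0 0 0.3 0 0 4 150;0 0 0.3 0 0 4 150;0 0 0.3 0 0 4 150;0 0 0 0 0 0 150"
}}

```text
time_s: 19.15
tcp_pos: [0.5525, -0.1618, 0.1533]
tcp_rot: [0.983, 0.182, 0.0, 0.0]
contact_force: [-0.6, 1.0, 2.0]
opening: 0.0493
```

Call:
{"api": "arm_command", "payload": {
  "increments": "0 0 0.3 0 0 4 150;0 0 0.2 0 0 4 150;0 0 0 0 0 0 150"
}}

```text
time_s: 19.45
tcp_pos: [0.5525, -0.1618, 0.1528]
tcp_rot: [0.994, 0.114, 0.0, 0.0]
contact_force: [-0.3, 0.8, 2.2]
opening: 0.0488
```

```bash
python3 st.py
```

```text
19.45 [ 0.5525  -0.16182  0.15281] 13.04 [ 2.e-04 -0.e+00 -1.e+00] [-0.29  0.81  2.21] tool F [-0.1 -0.9 -2.2] tool T [0.11 0.01 0.04] [-0.41 -0.    1.8   0.    1.34 -0.64]
```

Call:
{"api": "arm_command", "payload": {
  "increments": "0 0 0.3 0 0 4 150;0 0 0 0 0 0 150"
}}

```text
time_s: 19.65
tcp_pos: [0.5525, -0.1619, 0.1525]
tcp_rot: [0.997, 0.079, 0.0, 0.0]
contact_force: [0.1, 0.7, 2.6]
opening: 0.0493
```

Call:
{"api": "arm_command", "payload": {
  "increments": "0 0 0.2 0 0 3 150;0 0 0 0 0 0 150"
}}

```text
time_s: 19.85
tcp_pos: [0.5525, -0.1619, 0.1523]
tcp_rot: [0.999, 0.053, 0.0, 0.0]
contact_force: [0.4, 0.1, 2.4]
opening: 0.0495
```

```bash
python3 st.py
```

```text
19.85 [ 0.55248 -0.1619   0.15234] 6.04 [ 1.e-04 -1.e-04 -1.e+00] [0.43 0.13 2.45] tool F [ 0.4 -0.1 -2.4] tool T [ 0.08  0.09 -0.04] [-0.41 -0.    1.8  -0.    1.34 -0.52]
```

Call:
{"api": "arm_command", "payload": {
  "increments": "0 0 0.2 0 0 3 150;0 0 0 0 0 0 150"
}}

```text
time_s: 20.05
tcp_pos: [0.5524, -0.1619, 0.1521]
tcp_rot: [1.0, 0.026, 0.0, 0.0]
contact_force: [0.2, 0.4, 1.0]
opening: 0.0495
```

```bash
python3 st.py
```

```text
20.05 [ 0.55244 -0.16193  0.15212] 3.02 [ 1.e-04 -2.e-04 -1.e+00] [0.23 0.4  1.  ] tool F [ 0.3 -0.4 -1. ] tool T [ 0.06  0.04 -0.02] [-0.41 -0.    1.8  -0.    1.34 -0.47]
```

Call:
{"api": "arm_command", "payload": {
  "increments": "0 0 0.2 0 0 2 150;0 0 0 0 0 0 150"
}}

```text
time_s: 20.25
tcp_pos: [0.5525, -0.162, 0.152]
tcp_rot: [1.0, 0.009, 0.0, 0.0]
contact_force: [-0.1, 0.3, 3.1]
opening: 0.0491
```

```bash
python3 st.py
```

```text
20.25 [ 0.55247 -0.16195  0.15198] 1.0 [ 1.e-04 -2.e-04 -1.e+00] [-0.1   0.26  3.13] tool F [-0.1 -0.3 -3.1] tool T [ 0.08 -0.06 -0.07] [-0.41 -0.    1.8  -0.    1.34 -0.43]
```

Call:
{"api": "arm_command", "payload": {
  "increments": "0 0 0.1 0 0 2 150;0 0 0 0 0 0 150"
}}

```text
time_s: 20.45
tcp_pos: [0.5527, -0.1621, 0.1519]
tcp_rot: [1.0, -0.009, 0.0, 0.0]
contact_force: [0.6, -1.3, 1.5]
opening: 0.0494
```

```bash
python3 st.py
```

```text
20.45 [ 0.55272 -0.16207  0.15185] -1.02 [ 8.e-04 -6.e-04 -1.e+00] [ 0.61 -1.3   1.47] tool F [ 0.6  1.3 -1.5] tool T [-0.03  0.18 -0.  ] [-0.41 -0.    1.8  -0.    1.34 -0.4 ]
```

Call:
{"api": "arm_command", "payload": {
  "increments": "0 0 0.1 0 0 1.5 150;0 0 0 0 0 0 150"
}}

```text
time_s: 20.65
tcp_pos: [0.5529, -0.162, 0.1518]
tcp_rot: [1.0, -0.023, 0.001, 0.0]
contact_force: [2.5, -0.8, 2.4]
opening: 0.0494
```

```bash
python3 st.py
```

```text
20.65 [ 0.55286 -0.16203  0.15181] -2.61 [ 1.2e-03 -6.0e-04 -1.0e+00] [ 2.47 -0.83  2.4 ] tool F [ 2.5  0.7 -2.4] tool T [-0.16  0.45 -0.13] [-0.41 -0.    1.8  -0.    1.34 -0.37]
```

A stop is being felt: side force and torque are rising at about 79° of turn, with the rim about 1.1 mm above the shoulder. One more small nudge to confirm.

Call:
{"api": "arm_command", "payload": {
  "increments": "0.3 0 0 0 0 1.5 150;0 0 0 0 0 0 150"
}}

```text
time_s: 20.85
tcp_pos: [0.553, -0.162, 0.1518]
tcp_rot: [0.999, -0.036, 0.0, 0.0]
contact_force: [1.7, -1.6, 2.3]
opening: 0.0494
```

```bash
python3 st.py
```

```text
20.85 [ 0.55296 -0.16201  0.15182] -4.14 [ 5.e-04 -6.e-04 -1.e+00] [ 1.73 -1.61  2.29] tool F [ 1.8  1.5 -2.3] tool T [-0.16  0.32 -0.31] [-0.41 -0.    1.8  -0.    1.34 -0.34]
```

Torque is -0.31 Nm and it no longer sinks, so it is at the hard stop. I'll relax the twist, open, and retreat.

Call:
{"api": "arm_command", "payload": {
  "increments": "0 0 -0.2 0 0 -2 150;0 0 0 0 0 0 150;0 0 0 0 0 0 0;0 0 0 0 0 0 0;0 0 0 0 0 0 0;0 0 0 0 0 0 0;0 0 0 0 0 0 0;0 0 0 0 0 0 0"
}}

```text
time_s: 21.65
tcp_pos: [0.5527, -0.1618, 0.1518]
tcp_rot: [1.0, -0.019, -0.0, -0.0]
contact_force: [-0.7, 0.2, -0.2]
opening: 0.0852
```

Call:
{"api": "arm_command", "payload": {
  "increments": "0 0 -10 0 0 0 0;0 0 -30 0 0 0 0;0 0 -30 0 0 0 0;0 0 -30 0 0 0 0;0 40 -10 0 0 0 0;0 30 0 0 0 0 0;0 0 0 0 0 0 0;0 0 0 0 0 0 0"
}}

```text
time_s: 22.45
tcp_pos: [0.55, -0.2321, 0.2622]
tcp_rot: [1.0, -0.019, 0.0, -0.0]
contact_force: [-1.2, -0.2, -0.2]
opening: 0.0854
```

```bash
python3 - <<'E'
from look import *
f,p,s=look('w5',[('grille_mid',.179),('grille_ring',.172)])
sc=grab_frame('scene');cv2.imwrite('pics/sc5.png',sc)
rs=[]
for n in('grille_mid','grille_ring','shoulder'):
    r=place_of('scene',n)[:2];print('scene',n,[(q['pixel'],q['score']) for q in r])
# predicted scene pixels if home
for z in(.151,.183,.207): print(z,proj('scene',np.array([.5527,-.162,z])))
for z in(.183,):
  for k in range(8):
    a=np.radians(-2.1+22.5+45*k);q=proj('wrist',np.array([.553+.02706*np.cos(a),-.162+.02706*np.sin(a),z]),p);cv2.circle(f,tuple(int(v*16) for v in q),20,(0,0,255),-1,shift=4)
q=proj('wrist',np.array([.553,-.162,.18]),p).astype(int);x0,y0=max(q[0]-60,0),max(q[1]-60,0)
cv2.imwrite('pics/f5.png',np.hstack([cv2.resize(f[y0:y0+120,x0:x0+120],(400,400),interpolation=2),cv2.resize(sc[240:350,225:335],(400,400),interpolation=2)]))
E
```

```text
t 22.45 tcp [ 0.55   -0.2321  0.2622] yaw -2.22 z [ 0.  0. -1.] q [-0.52 -0.03  1.64  0.    1.53 -0.49] F [-1.2 -0.2 -0.2]
grille_mid [316.  137.5] 0.68 [ 0.554  -0.1607  0.179 ]
grille_mid [335.6 336.8] 0.5 [ 0.563  -0.2974  0.179 ]
scene grille_mid [([272.7, 276.0], 0.61)]
scene grille_ring [([275.7, 276.7], 0.5)]
scene shoulder [([277.1, 283.2], 0.73)]
0.151 [274.26676351 281.84348187]
0.183 [273.26099123 274.25297247]
0.207 [272.47321008 268.30763041]
```

View pics/f5.png

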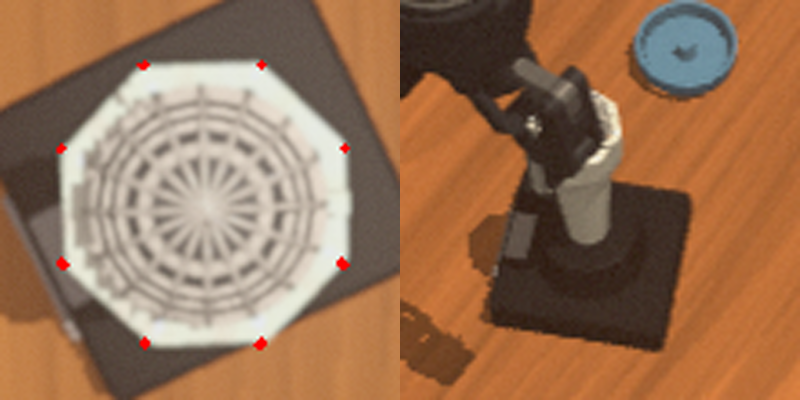

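The wrist view (left) shows the ring matching the corners predicted for the home height, level and centred to within the known bias of about 1 mm. In the scene view (right) the gripper hides part of the head, but it sits on the handle and the robot is clear. I'll hand in.

```bash
python3 -c "
from cell import *
print(job_done(), observe()['time_s'])"
```

```text
the job is handed in; nothing more can be done
the job is handed in; nothing more can be done
```

The grille head is back on the silver microphone and screwed home. I handed the job in at about 22.6 s, and no verdict was reported.

**What I did:** I gripped the grille on its ring flats with a rib along the jaw axis and set it on the neck with that rib pointing to the dock's back. It touched with the rim about 9.3 mm above the shoulder. I turned it backward under about 5 N until it dropped, after about 50° (53° in all). The rim settled about 6.8 mm above the shoulder. I then turned it forward about 80° to the hard stop, eased the twist, let go and backed off.

**Last checks:**
- **Home height:** the rim was about 1.1 mm above the shoulder, worked out from the tool height. At the stop it no longer sank and the twisting moment was 0.31 Nm.
- **Forces:** the highest readings taken were about 8–9 N pushing and 0.31 Nm twisting (roughly 18 N at the lugs). I only read forces at the end of each move.
- **Position:** after release the wrist picture showed the ring level and where it should be for fully home.
- **Clear of the robot:** the arm was away from everything, and at no point did it come near the other things.

**What disagreed or was not confirmed:**
- The wrist camera reads about 1.3 mm off sideways against the tool. I corrected for that when placing the grille.
- The scene camera's points for the grille matched the home position only to a few pixels, and the gripper partly hid the head.
- At the drop the grille first caught on one side. I eased it sideways a little and turned it a few degrees more before it went in.

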